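Clamp a row of blocks in the turnbuckle press

TASK

For a dry run of a glue-up, wind the press's turnbuckle back until its jaws stand wide open, set every pale pine block of 60 by 45 mm that lies beside the press flat on the bed, as it lay, in one closed row against the fixed stop, the 60 mm crosswise between the jaws, and slide the fence up so that it closes the row without gaps. Then lay the dark block lengthwise along the top of the row as a weight, and only after that wind the turnbuckle fully in, so that both jaws grip every block. Leave the tape roll and the screwdriver alone.

Things in the scene. Friction and masses are not known exactly. Their poses are not given: they have to be found in the camera images.
- press: bench press, fixed: plywood board 170 (x) x 390 (y) x 18 mm, its top is the bed. Origin: centre of the underside. The row runs along y; x points across, from jaw to jaw. Jaws: aluminium bars along y with rubber pads, top 19 mm over the bed, at x < 0 and x > 0, moving in x. Pad faces are 80 mm apart slack, 56 mm fully wound in (empty); pads give on springs, 6 N/mm each.
- stop_face (a point): foot of the fixed stop's face, mid-width, on the bed (18 mm over the bench). The row lies on its -y side: the bed runs 205 mm toward the press's -y up to the face of the wide open fence; the pads run along the first 200 mm of it. The stop is dark wood, 50 mm wide (x), 18 mm thick, 30 mm high over the bed. Axes as the press's.
- turnbuckle_axis (a point): centre of the turnbuckle, 85 mm beyond the stop face (+y), 55 mm over the bed; axis along the press's x. Steel body 28 mm thick, 64 mm long; in its middle four round spokes 10 mm thick reach 46 mm from the axis, 90 degrees apart, in the yz plane. The jaws' end plates stand 58 to 70 mm either side in x (slack; 12 mm less wound in), up to 8 mm over the axis.
- turnbuckle (a joint): turn of the turnbuckle, rad: 0 = slack stop (jaws widest), 6.28 = stop fully wound in. Grows as the topmost spoke moves toward the row (press -y); at 0 one spoke points straight up. Draws each jaw in 12 mm per turn. Stays where left; needs 0.12 N m, about 4 N at a spoke.
- fence (a joint): position of the sliding fence, m: 0 = wide open (its face 205 mm from the stop face), grows as it slides toward the stop (press +y), at most 0.125. Stays where it is left, needs 2.5 N.
- fence_face (a point): middle of the foot of the fence's face, on the bed. The fence is a dark wooden slide 48 mm wide (x), 45 mm deep (it lies on the -y side of this point), 29 mm high. Axes as the press's.
- fence_grip (a point): middle of the black grip on the fence, 45 mm over the bed: an upright tab 36 mm wide (x), 16 mm thick (y), from 28 to 60 mm over the bed.
- jaw_near_pad: rubber pad of the jaw at the press's x < 0 (origin is the press's origin shifted with the jaw in x, not on the pad)
- jaw_far_pad: rubber pad of the jaw at the press's x > 0 (origin likewise)
- piece_1: plain pale pine block, 45 mm (x) by 60 mm (y) by 40 mm high; origin: centre of its underside. Two to four of these are present, all alike; in the press its y axis (60 mm) goes across between the jaws, its 45 mm along the row.
- piece_2: plain pale pine block, 45 mm (x) by 60 mm (y) by 40 mm high; origin: centre of its underside. Two to four of these are present, all alike; in the press its y axis (60 mm) goes across between the jaws, its 45 mm along the row.
- piece_3: plain pale pine block, 45 mm (x) by 60 mm (y) by 40 mm high; origin: centre of its underside. Two to four of these are present, all alike; in the press its y axis (60 mm) goes across between the jaws, its 45 mm along the row.
- piece_4: plain pale pine block, 45 mm (x) by 60 mm (y) by 40 mm high; origin: centre of its underside. Two to four of these are present, all alike; in the press its y axis (60 mm) goes across between the jaws, its 45 mm along the row.
- dark_block: dark grey-black wooden block, 50 mm (x) by 110 mm (y) by 50 mm high; origin: centre of its underside
- masking_tape: roll of pale masking tape lying flat, 104 mm across, 25 mm high; a bystander
- screwdriver: screwdriver with red handle, 190 mm long, lying behind the press; a bystander
Not all that is in view belongs to the job. What is shaped like the piece_4 but purple is not meant.

How it is judged:
By the outcome, as a careful person would: the job done as asked, in the order asked, and still so for the second after the job is handed in, with the robot touching nothing.
Of piece_1, piece_2, piece_3, piece_4 only 2 to 4 are there at a start; the rules pass over those that are not, and their reading is None.
At some moment in a run one of piece_1, piece_2, piece_3, piece_4 may be knocked a few centimetres aside while the robot is not near it.
It also fails if it takes over 210 s, if anything falls off the work surface, if the arm or the gripper's body presses on something with over 40 N, if the wrist force passes 120 N, or if a joint passes its speed limit or range.

ROBOT

A 6-joint arm with a two-finger parallel gripper is mounted at the origin on a cart in front of the work surface, level with it; the furniture and walls round the work are solid. World frame = base frame: x ahead of the robot, y to its left, z up, the work surface at z = 0. Lengths are in mm, angles in rad, forces in N, time in s.
With the tool pointing down it reaches from about 300 to 775 mm from the base axis. Payload 14.6 kg.
Tool frame: the origin (TCP) lies on the centre line of the jaws, within the pads' length; the fingertips stand 8 mm ahead of it and the grasp point (between the pads) lies 11 mm behind it; z points along the fingers, y is the line along which they close (so a half turn about z gives the same grasp; the last joint's range is limited). The gripper opens to 94 mm and grips with 3 to 60 N. Pads are 16 mm wide; open, the fingers measure 119 mm over their backs; the gripper's body (75 mm by 177 mm) begins 78 mm behind the grasp point.
Start: joints at [-1.374, 0.3, 1.521, -0, 1.321, -0.067], TCP at [143.406, -530.965, 213.446] pointing down, gripper open.
Joint ranges: [-3.03, 3.03], [-0.79, 2.21], [0.23, 2.52], [-1.04, 4.18], [0, 3.07], [-2.55, 2.55]. Speed limits (rad/s): [2.22, 2.22, 2.57, 3.14, 3.14, 3.14].

INTERFACE

Orientations are given as [roll, pitch, yaw] about the fixed x, y, z axes, in that order (R = Rz(yaw) Ry(pitch) Rx(roll)).
In Python, from cell import manip gives the robot as it stands.
- The arm moves only by the tool jog_arm, never from a script. Its argument "rows" is one flat list of numbers, 7 for each row, row after row: the shift along the world's x, y, z in cm, then the turn, a rotation vector about the world's x, y, z in rad, then the closure, from 0 (fully open) to 1 (shut). In form: [dx, dy, dz, rx, ry, rz, fingers, dx, dy, dz, rx, ry, rz, fingers, ...]. A call has 1 to 20 rows; each row shifts and turns the commanded pose from where the row before left it; what a row does not reach is not made up. A row lasts 1/12 s, in which the tool goes at most 41.7 mm and 7.16 degrees, less where a joint would pass 70% of its speed; a pose out of reach is approached as far as the arm can. A call with a gripper value outside its range is refused whole. The fingers move at their own pace and stop on an object; "newtons" is the grip in N (left out, the last holds). Time passes only in rows, so rows that do not move let the fingers close. It gives the time, the measured TCP pose, the force, the opening and the grip force at its end, in the units of the state.
- manip.read_state(): the state, without advancing time (a new reading comes with each control period).
- manip.camera(name): name is "scene" or "top" or "wrist"; returns (picture, depth): 420x560x3 uint8, blue, green, red; 420x560 float32, mm along the optical axis (not along the pixel's ray), 0 where there is no reading.
- manip.camera_model(name): a dict with "K" (3x3 intrinsics, pixels), "R" (3x3) and "t" (3): a world point X has camera coordinates R X + t. Camera axes: x right, y down, z forward; pixel columns grow to the right and rows downward; lengths in mm; the calibration is good to about 2 mm. A picture is of the moment at which its call begins: read the wrist's pose just before it. camera_model takes no time and is no camera call; for the wrist camera it gives the pose at the moment of the call.
- manip.sign_off(): hands the job in; it is judged then, once.
The state is a dict: "clock": time; "joints": joint angles; "qd": joint speeds; "effort": joint torques, N m; "eef_pos": TCP position; "eef_rot": TCP orientation; "wrist_force": force on the tool from outside, world axes, zero at the start; "moment": the same for the moment, N m; "finger_gap": finger opening in mm; "finger_force": force on a finger pad.
Only numpy, scipy, OpenCV 4.12 (cv2) and the standard library are available. Lean on these libraries where they do the work, as an engineer would, in place of code of your own. Each camera call takes 0.05 s, during which the arm holds its last target. There are 200 camera calls.

## Working session

There is one attempt and no reset: what is moved stays moved. The work goes in short steps, Python scripts to look and compute and a tool call to move; the robot and the scene stay as the last step left them, time stands still between calls to the robot, and variables do not carry over. Pictures are saved under pics/ and viewed, at most 14 in all, crops included, and the job is handed in when it is done.

Besides the shell and the picture viewer there is one more tool, called after "Call:" as name(argument=value, ...), one argument or row to a line, values as JSON. jog_arm: Moves the arm, as the interface text tells. Its arguments: {"type":"object","properties":{"rows":{"type":"array"},"newtons":{"type":"number"}},"required":["rows"]}

```bash
ls; mkdir -p pics; cat > h.py <<'E'
import numpy as np, cv2
from cell import manip
def snap(n):
    m=manip.camera_model(n); p,d=manip.camera(n); return p,d,m
def px2w(m,d,u,v,z=None):
    K,R,t=map(np.array,(m["K"],m["R"],m["t"])); r=np.linalg.inv(K)@[u,v,1]
    if z is None: c=r*d[int(round(v)),int(round(u))]; return R.T@(c-t)
    o=-R.T@t; w=R.T@r; return o+w*(z-o[2])/w[2]
E
python3 - <<'E'
from h import *
for n in("top","scene"):
    p,d,m=snap(n); cv2.imwrite(f"pics/{n}0.png",p); np.savez(f"{n}0.npz",p=p,d=d,**{k:np.array(m[k]) for k in "KRt"})
    print(n,-np.array(m["R"]).T@m["t"])
    cv2.imwrite(f"pics/{n}0.png",cv2.resize(p,(800,600),interpolation=cv2.INTER_CUBIC))
print(manip.read_state())
E
```

```text
pics
top [ 439.05408659  -81.12783266 1459.94666956]
scene [-164.09881542 -865.19702588 1229.60703568]
{'clock': 0.1, 'joints': array([-1.37360130e+00,  3.00356207e-01,  1.52146496e+00, -2.46933932e-05,
        1.32069167e+00, -6.65952021e-02]), 'qd': array([ 4.31947037e-04, -3.76601669e-03, -2.00100433e-03, -1.14584713e-03,
       -6.45293326e-05,  1.37475089e-03]), 'effort': array([ 1.46340280e-03, -5.32638502e+01, -3.53279757e+01,  7.09460699e-02,
        2.35438946e-02, -6.11528935e-05]), 'eef_pos': array([ 143.36156148, -530.77666973,  212.99847119]), 'eef_rot': array([-3.14067292e+00, -3.73680745e-05,  2.63796334e-01]), 'wrist_force': array([-0.53339419,  0.2866091 ,  0.24923876]), 'moment': array([-0.03585147, -0.0703088 , -0.01019798]), 'finger_force': 0.0, 'finger_gap': 93.57616111108678}
```

View pics/top0.png

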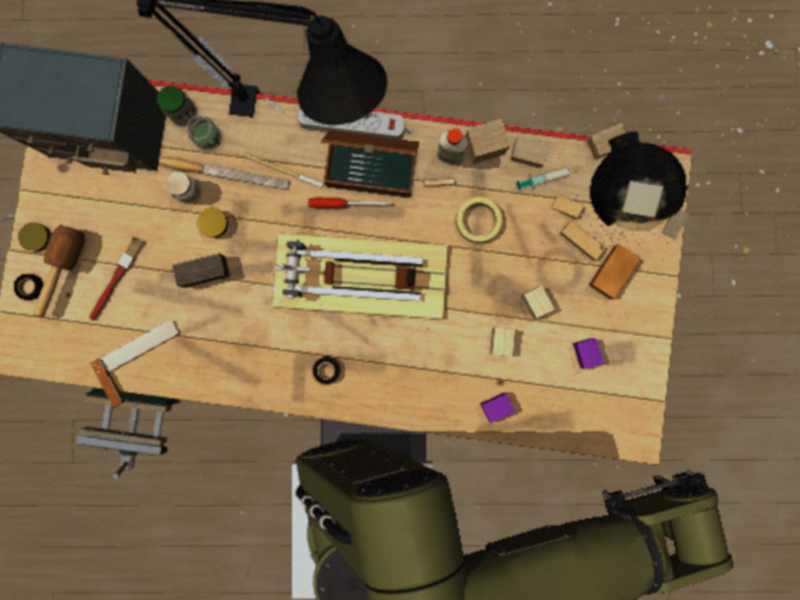

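View pics/scene0.png

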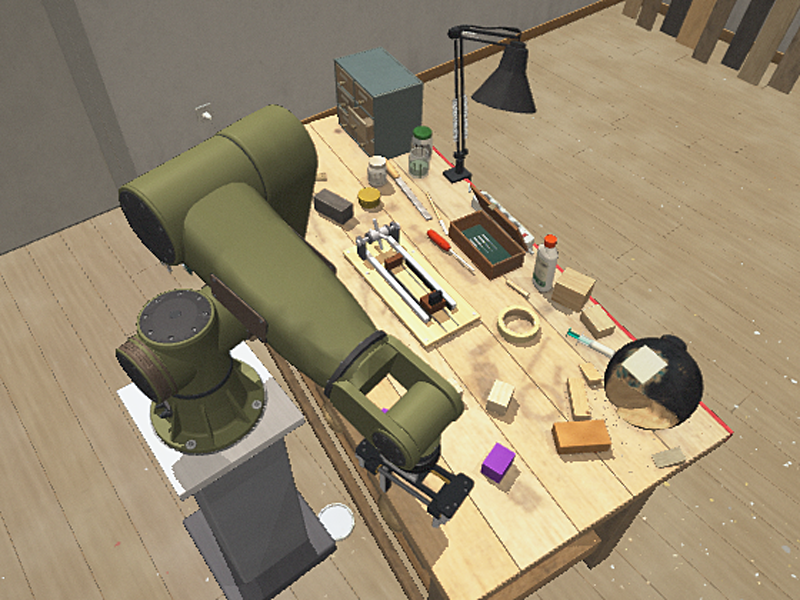

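The top view (800x600) shows the press at about (360,277), with its turnbuckle on the left at (292,270). The fence is at (404,277), two pale blocks are at (538,303) and (504,342), and the dark block is at (201,270). The tape is at (480,220), the screwdriver at (345,203), and purple decoys at (590,353) and (498,407). I'll get rough world positions next.

```bash
python3 - <<'E'
from h import *
f=np.load("top0.npz"); m={k:f[k] for k in "KRt"}; d=f["d"];p=f["p"]
for n,u,v,z in [("A",538,303,40),("B",504,342,40),("dark",201,270,50),("tb",292,270,73),("press c1",279,236,18),("c2",448,245,18),("c3",444,318,18),("c4",273,306,18),("fence",404,277,60),("stop",330,274,48),("scrap",490,138,40),("scrap2",606,138,40)]:
    print(n,px2w(m,d,u*.7,v*.7,z).round(),px2w(m,d,u*.7,v*.7).round())
def h(u0,v0,u1,v1,z0,z1,nm):
    vs,us=np.mgrid[v0:v1,u0:u1]; P=np.array([px2w(m,d,u,v) for u,v in zip(us.ravel(),vs.ravel())])
    s=(P[:,2]>z0)&(P[:,2]<z1); r=cv2.minAreaRect(P[s][:,:2].astype(np.float32)); print(nm,s.sum(),r,np.median(P[s],0).round(1))
h(362,197,392,227,30,50,"A");h(338,222,368,255,30,50,"B");h(115,172,165,206,40,60,"dark")
h(185,160,320,228,10,26,"board")
c=p[155:290,100:430]; cv2.imwrite("pics/c1.png",cv2.resize(c[:75,80:220],(800,428),interpolation=cv2.INTER_CUBIC))
E
```

```text
A [ 508. -398.   40.] [ 508. -398.   43.]
B [ 422. -321.   40.] [ 422. -321.   41.]
dark [586. 354.  50.] [586. 354.  50.]
tb [583. 147.  73.] [581. 144.  88.]
press c1 [667. 186.  18.] [667. 186.  16.]
c2 [ 643. -201.   18.] [ 647. -203.   -5.]
c3 [ 477. -190.   18.] [ 477. -191.   -0.]
c4 [506. 199.  18.] [506. 198.  20.]
fence [567. -99.  60.] [567. -99.  53.]
stop [576.  66.  48.] [576.  66.  47.]
scrap [ 884. -297.   40.] [ 876. -293.   66.]
scrap2 [ 882. -560.   40.] [ 881. -559.   43.]
A 279 ((511.0927429199219, -401.80194091796875), (60.049442291259766, 47.07890701293945), 26.860164642333984) [ 511.8 -400.2   40.2]
B 278 ((422.07977294921875, -319.585205078125), (45.90975570678711, 59.91355895996094), 84.43148040771484) [ 423.1 -318.9   40.7]
dark 557 ((586.4622192382812, 359.676513671875), (51.224822998046875, 111.63288879394531), 13.215187072753906) [586.4 359.   50. ]
board 4377 ((574.2725219726562, -3.091400146484375), (396.966552734375, 170.1121826171875), 85.60279083251953) [571.   -9.5  18.4]
```

View pics/c1.png

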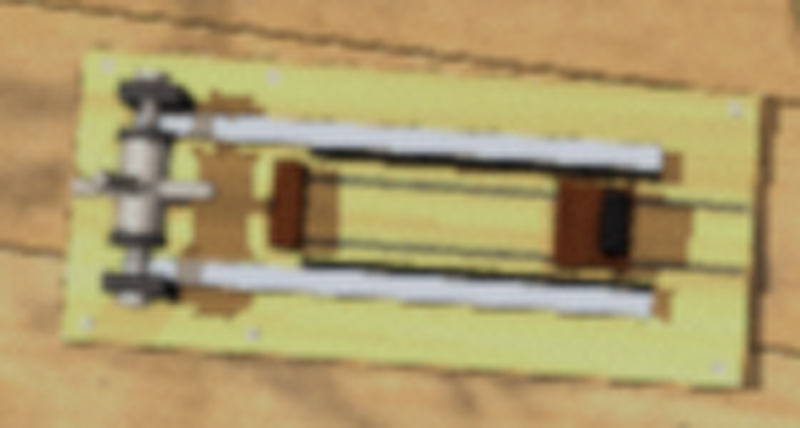

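Call:
jog_arm(
  rows=[2.2,1.6,0.8,0,0,0.09,1,2.2,1.6,0.8,0,0,0.09,1,2.2,1.6,0.8,0,0,0.09,1,2.2,1.6,0.8,0,0,0.09,1,2.2,1.6,0.8,0,0,0.09,1,2.2,1.6,0.8,0,0,0.09,1,2.2,1.6,0.8,0,0,0.09,1,2.2,1.6,0.8,0,0,0.09,1,2.2,1.6,0.8,0,0,0.09,1,2.2,1.6,0.8,0,0,0.09,1,2.2,1.6,0.8,0,0,0.09,1,2.2,1.6,0.8,0,0,0.09,1,2.2,1.6,0.8,0,0,0.09,1,2.2,1.6,0.8,0,0,0.066,1,0,0,0,0,0,0,1,0,0,0,0,0,0,1],
)

```text
clock: 1.43
eef_pos: [452.0, -306.3, 325.2]
eef_rot: [-3.141, -0.0, 1.501]
wrist_force: [0.3, -0.7, -0.8]
finger_gap: 0.1
finger_force: 0.0
```

```bash
python3 - <<'E'
from h import *
p,d,m=snap("wrist"); cv2.imwrite("pics/w1.png",p); R=np.array(m["R"]);print(-R.T@m["t"],R,m["K"])
for u,v in((0,0),(559,0),(559,419),(0,419)): print(px2w(m,d,u,v,0).round())
E
```

```text
[ 457.79830351 -231.92459528  496.35884381] [[ 9.97493385e-01 -7.07564345e-02 -6.88094049e-04]
 [-6.81754614e-02 -9.63621144e-01  2.58430642e-01]
 [-1.89486928e-02 -2.57735945e-01 -9.66029570e-01]] [[326.86101431   0.         280.26204605]
 [  0.         326.86101431 208.37359831]
 [  0.           0.           1.        ]]
[ 93. -49.  -0.]
[ 842. -102.    0.]
[ 947. -814.    0.]
[-113. -740.    0.]
```

View pics/w1.png

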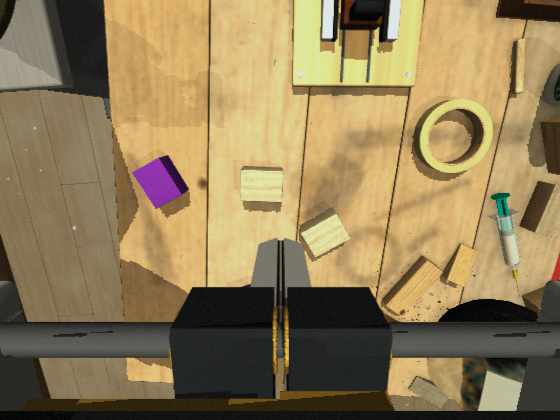

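The wrist view shows piece B at (262,184), piece A at (325,232), the tape at (457,137) and the press end at (355,80). There are only two pine blocks. Next I'll look over the press.

Call:
jog_arm(
  rows=[1.0,2.2,0,0,0,0,1,1.0,2.2,0,0,0,0,1,1.0,2.2,0,0,0,0,1,1.0,2.2,0,0,0,0,1,1.0,2.2,0,0,0,0,1,1.0,2.2,0,0,0,0,1,1.0,2.2,0,0,0,0,1,1.0,2.2,0,0,0,0,1,1.0,2.2,0,0,0,0,1,1.0,2.2,0,0,0,0,1,1.0,2.2,0,0,0,0,1,1.0,2.2,0,0,0,0,1,0,0,0,0,0,0,1,0,0,0,0,0,0,1],
)

```text
clock: 2.65
eef_pos: [571.2, -43.3, 324.8]
eef_rot: [-3.14, 0.0, 1.499]
wrist_force: [-0.2, -1.0, 0.4]
finger_gap: 1.0
finger_force: 0.0
```

```bash
python3 - <<'E'
from h import *
p,d,m=snap("wrist"); np.savez("w2.npz",p=p,d=d,**{k:np.array(m[k]) for k in "KRt"})
cv2.imwrite("pics/w2.png",cv2.resize(p[:280,150:410],None,fx=2.14,fy=2.14,interpolation=cv2.INTER_CUBIC))
E
```

```text
(no output)
```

View pics/w2.png

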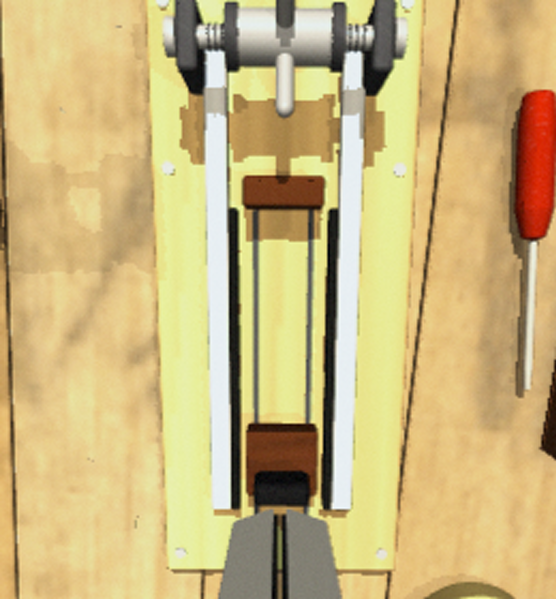

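This crop shows the turnbuckle body at about (285,32), with a spoke reaching toward the row, tip at (286,113). The stop is at (284,192), the pad inner edges are at x≈238 and 329, and the fence is at (281,455) with its grip at (281,488). I'll turn these into positions.

```bash
python3 - <<'E'
from h import *
f=np.load("w2.npz"); m={k:f[k] for k in "KRt"}; d=f["d"]
g=lambda u,v:(150+u/2.14,v/2.14)
for n,u,v,z in [("Lpad top end",238,500,37),("Lpad top stop end",238,215,37),("Rpad",324,500,37),("Rpad",330,215,37),("stop foot L",245,209,18),("stop foot R",322,209,18),("stopcen",284,205,18),("boardBL",170,570,18),("BR",391,570,18),("L",153,0,18),("R",424,0,18),("fence face top L",248,426,47),("R",316,426,47),("grip",281,480,78)]:
    print(n,px2w(m,d,*g(u,v),z).round(1),px2w(m,d,*g(u,v)).round(1))
for v in range(2,118,6): print(v,px2w(m,d,*g(285,v)).round(1))
for v in (195,205,240,300,430,450,475,488): print(v,px2w(m,d,*g(281,v)).round(1))
E
```

```text
Lpad top end [ 536.6 -128.1   37. ] [ 536.5 -128.4   36.2]
Lpad top stop end [553.1  59.2  37. ] [552.6  59.8  27.5]
Rpad [ 596.1 -132.4   37. ] [ 596.2 -132.8   35.8]
Rpad [610.4  55.   37. ] [610.4  55.1  36.5]
stop foot L [556.9  63.7  18. ] [556.9  63.7  18.1]
stop foot R [606.7  60.1  18. ] [606.7  60.1  18.6]
stopcen [582.3  64.3  18. ] [582.   62.4  46.1]
boardBL [ 479.7 -185.9   18. ] [ 475.8 -194.7   -1.4]
BR [ 643.4 -197.7   18. ] [ 643.5 -197.9   17.5]
L [511.7 187.2  18. ] [511.7 187.2  18. ]
R [675.  175.3  18. ] [675.7 176.3  14.4]
fence face top L [548.6 -73.7  47. ] [547.6 -77.4  31.3]
R [593.3 -77.   47. ] [594.3 -83.7  18.9]
grip [ 568.3 -102.6   78. ] [ 568.1 -105.4   69.4]
2 [588.7 154.1 102. ]
8 [588.6 152.7  98.1]
14 [588.6 151.1  94.5]
20 [588.4 149.   92.4]
26 [588.3 147.   89.6]
32 [588.3 145.7  84.2]
38 [588.  142.5  85.8]
44 [587.9 140.4  83. ]
50 [587.7 137.4  83.7]
56 [587.4 134.3  84.7]
62 [587.2 131.5  84.5]
68 [587.  128.   87.1]
74 [586.7 124.7  88.8]
80 [586.5 121.9  88.4]
86 [586.3 118.3  91.9]
92 [586.1 115.5  91.4]
98 [585.8 112.4  92.7]
104 [585.6 109.4  93.2]
110 [585.4 106.2  95. ]
116 [585.3 104.3  89.2]
195 [580.6  68.   49.7]
205 [580.2  62.5  46.3]
240 [578.8  42.7  20.2]
300 [576.1   4.3  18.4]
430 [570.1 -78.5  45. ]
450 [569.2 -91.2  48.8]
475 [ 568.2 -104.5   61.5]
488 [ 567.9 -108.    77.6]
```

Call:
jog_arm(
  rows=[0.17,1.78,-1.65,0,0,-0.013,1,0.17,1.78,-1.65,0,0,0,1,0.17,1.78,-1.65,0,0,0,1,0.17,1.78,-1.65,0,0,0,1,0.17,1.78,-1.65,0,0,0,1,0.17,1.78,-1.65,0,0,0,1,0.17,1.78,-1.65,0,0,0,1,0.17,1.78,-1.65,0,0,0,1,0.17,1.78,-1.65,0,0,0,1,0.17,1.78,-1.65,0,0,0,1,0,0,0,0,0,0,1,0,0,-2,0,0,0,1,0,0,-2,0,0,0,1,0,0,-1.9,0,0,0,1,0,0,0,0,0,0,1],
)

```text
clock: 3.95
eef_pos: [587.0, 132.9, 98.6]
eef_rot: [-3.137, 0.001, 1.485]
wrist_force: [0.4, 0.2, -0.5]
finger_gap: 0.2
finger_force: 0.0
```

Call:
jog_arm(
  rows=[0.05,0.62,0,0,0,0,1,0.05,0.62,0,0,0,0,1,0.05,0.62,0,0,0,0,1,0.05,0.62,0,0,0,0,1,0.05,0.62,0,0,0,0,1,0.05,0.62,0,0,0,0,1,0,0,0,0,0,0,1],
)

```text
clock: 4.53
eef_pos: [592.3, 173.6, 103.3]
eef_rot: [3.138, -0.002, 1.487]
wrist_force: [1.5, 3.4, 5.3]
finger_gap: 0.7
finger_force: 2.7
```

Call:
jog_arm(
  rows=[0,0,2,0,0,0,1,0,0,2,0,0,0,1,0,0,2,0,0,0,1,-0.15,-1.7,0,0,0,0,1,-0.15,-1.7,0,0,0,0,1,-0.15,-1.7,0,0,0,0,1,-0.15,-1.7,0,0,0,0,1,0,0,-2,0,0,0,1,0,0,-2,0,0,0,1,0,0,-2,0,0,0,1,0,0,0,0,0,0,1],
)

```text
clock: 5.45
eef_pos: [583.8, 104.1, 98.4]
eef_rot: [-3.137, 0.001, 1.487]
wrist_force: [-1.0, -0.0, -0.6]
finger_gap: 0.8
finger_force: 0.0
```

Call:
jog_arm(
  rows=[0.06,0.67,0,0,0,0,1,0.06,0.67,0,0,0,0,1,0.06,0.67,0,0,0,0,1,0.06,0.67,0,0,0,0,1,0.06,0.67,0,0,0,0,1,0.06,0.67,0,0,0,0,1,0.06,0.67,0,0,0,0,1,0.06,0.67,0,0,0,0,1,0.06,0.67,0,0,0,0,1,0.06,0.67,0,0,0,0,1,0,0,0,0,0,0,1],
)

```text
clock: 6.37
eef_pos: [591.9, 173.1, 102.7]
eef_rot: [3.14, -0.001, 1.488]
wrist_force: [0.4, 2.2, 4.9]
finger_gap: 0.5
finger_force: 1.5
```

```bash
python3 - <<'E'
from h import *
p,d,m=snap("top"); f=np.load("top0.npz"); 
cv2.imwrite("pics/w3.png",np.hstack([cv2.resize(x[155:230,180:320],None,fx=2.8,fy=2.8,interpolation=cv2.INTER_CUBIC) for x in (p,f["p"])]))
E
```

```text
(no output)
```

View pics/w3.png

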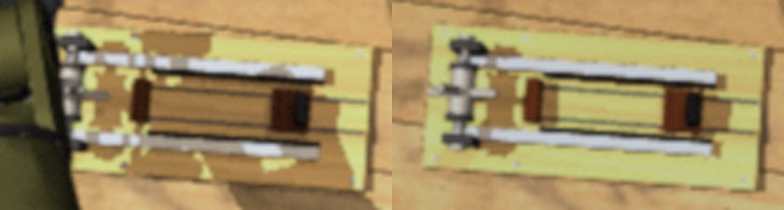

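The jaw bars are further apart than at the start (right half), so the winding works. I'll continue.

Call:
jog_arm(
  rows=[0,0,2,0,0,0,1,0,0,2,0,0,0,1,0,0,2,0,0,0,1,-0.15,-1.7,0,0,0,0,1,-0.15,-1.7,0,0,0,0,1,-0.15,-1.7,0,0,0,0,1,-0.15,-1.7,0,0,0,0,1,0,0,-2,0,0,0,1,0,0,-2,0,0,0,1,0,0,-2,0,0,0,1,0,0,0,0,0,0,1],
)

```text
clock: 7.33
eef_pos: [583.6, 103.0, 98.0]
eef_rot: [-3.136, 0.001, 1.487]
wrist_force: [-0.2, -0.1, -0.2]
finger_gap: 0.3
finger_force: 0.0
```

Call:
jog_arm(
  rows=[0.06,0.67,0,0,0,0,1,0.06,0.67,0,0,0,0,1,0.06,0.67,0,0,0,0,1,0.06,0.67,0,0,0,0,1,0.06,0.67,0,0,0,0,1,0.06,0.67,0,0,0,0,1,0.06,0.67,0,0,0,0,1,0.06,0.67,0,0,0,0,1,0.06,0.67,0,0,0,0,1,0.06,0.67,0,0,0,0,1,0,0,0,0,0,0,1],
)

```text
clock: 8.25
eef_pos: [591.9, 172.0, 102.6]
eef_rot: [3.14, -0.001, 1.488]
wrist_force: [0.5, 0.6, 2.6]
finger_gap: 0.4
finger_force: 1.3
```

Call:
jog_arm(
  rows=[0,0,2,0,0,0,1,0,0,2,0,0,0,1,0,0,2,0,0,0,1,-0.15,-1.7,0,0,0,0,1,-0.15,-1.7,0,0,0,0,1,-0.15,-1.7,0,0,0,0,1,-0.15,-1.7,0,0,0,0,1,0,0,-2,0,0,0,1,0,0,-2,0,0,0,1,0,0,-2,0,0,0,1,0,0,0,0,0,0,1],
)

```text
clock: 9.17
eef_pos: [583.8, 102.4, 98.2]
eef_rot: [-3.137, 0.0, 1.487]
wrist_force: [-0.6, -0.4, -0.1]
finger_gap: 0.7
finger_force: 0.0
```

Call:
jog_arm(
  rows=[0.06,0.67,0,0,0,0,1,0.06,0.67,0,0,0,0,1,0.06,0.67,0,0,0,0,1,0.06,0.67,0,0,0,0,1,0.06,0.67,0,0,0,0,1,0.06,0.67,0,0,0,0,1,0.06,0.67,0,0,0,0,1,0.06,0.67,0,0,0,0,1,0,0,0,0,0,0,1],
)

```text
clock: 9.92
eef_pos: [590.7, 157.3, 102.6]
eef_rot: [3.14, -0.001, 1.488]
wrist_force: [0.2, 0.2, 3.0]
finger_gap: 0.3
finger_force: 1.3
```

Call:
jog_arm(
  rows=[0.06,0.67,0,0,0,0,1,0.06,0.67,0,0,0,0,1,0,0,2,0,0,0,1,0,0,2,0,0,0,1,0,0,2,0,0,0,1,-0.15,-1.7,0,0,0,0,1,-0.15,-1.7,0,0,0,0,1,-0.15,-1.7,0,0,0,0,1,-0.15,-1.7,0,0,0,0,1,0,0,-2,0,0,0,1,0,0,-2,0,0,0,1,0,0,-2,0,0,0,1,0,0,0,0,0,0,1],
)

```text
clock: 11.0
eef_pos: [583.8, 101.5, 98.2]
eef_rot: [-3.137, 0.0, 1.487]
wrist_force: [-0.5, -0.2, 0.4]
finger_gap: 0.8
finger_force: 0.0
```

Call:
jog_arm(
  rows=[0.05,0.6,0,0,0,0,1,0.05,0.6,0,0,0,0,1,0.05,0.6,0,0,0,0,1,0.03,0.4,0,0,0,0,1,0.03,0.3,0,0,0,0,1,0,0,0,0,0,0,1],
)

```text
clock: 11.5
eef_pos: [587.9, 127.1, 102.3]
eef_rot: [3.14, -0.0, 1.487]
wrist_force: [0.5, -0.9, 0.4]
finger_gap: 0.5
finger_force: 0.3
```

Call:
jog_arm(
  rows=[0.02,0.2,0,0,0,0,1,0.02,0.2,0,0,0,0,1,0,0,0,0,0,0,1],
)

```text
clock: 11.75
eef_pos: [587.9, 130.5, 101.5]
eef_rot: [-3.142, -0.0, 1.487]
wrist_force: [-1.3, -1.7, 1.2]
finger_gap: 0.1
finger_force: 1.0
```

Call:
jog_arm(
  rows=[0.02,0.2,0,0,0,0,1,0.02,0.2,0,0,0,0,1,0,0,0,0,0,0,1],
)

```text
clock: 12.0
eef_pos: [588.2, 133.0, 101.5]
eef_rot: [-3.141, 0.003, 1.487]
wrist_force: [-2.2, -12.7, 5.3]
finger_gap: 0.7
finger_force: 6.2
```

Call:
jog_arm(
  rows=[0.02,0.2,0,0,0,0,1,0,0,0,0,0,0,1,0,0,0,0,0,0,1],
)

```text
clock: 12.25
eef_pos: [588.2, 133.4, 101.5]
eef_rot: [-3.14, 0.005, 1.486]
wrist_force: [-6.3, -24.0, 8.5]
finger_gap: 0.8
finger_force: 11.7
```

The slack stop is reached (24 N). Next I'll go to view the pieces.

Call:
jog_arm(
  rows=[-0.1,-1,0,0,0,0,1,0,0,2.5,0,0,0,1,0,0,2.5,0,0,0,1,0,0,2.5,0,0,0,0,0,0,2.5,0,0,0,0,-1,-3.3,0.4,0,0,0,0,-1,-3.3,0.4,0,0,0,0,-1,-3.3,0.4,0,0,0,0,-1,-3.3,0.4,0,0,0,0,-1,-3.3,0.4,0,0,0,0,-1,-3.3,0.4,0,0,0,0,-1,-3.3,0.4,0,0,0,0,-1,-3.3,0.4,0,0,0,0,-1,-3.3,0.4,0,0,0,0,-1,-3.3,0.4,0,0,0,0,-1,-3.3,0.4,0,0,0,0,-1,-3.3,0.4,0,0,0,0,-1,-3.3,0.4,0,0,0,0,-1,-2.7,0.4,0,0,0,0,0,0,0,0,0,0,0],
)

```text
clock: 13.92
eef_pos: [446.0, -333.4, 257.5]
eef_rot: [3.141, 0.0, 1.483]
wrist_force: [0.5, 0.5, 0.5]
finger_gap: 94.0
finger_force: 0.0
```

Call:
jog_arm(
  rows=[0,0,0,0,0,0,0,0,0,0,0,0,0,0],
)

```text
clock: 14.08
eef_pos: [447.7, -329.1, 257.1]
eef_rot: [-3.141, -0.001, 1.487]
wrist_force: [-0.1, -1.0, -0.2]
finger_gap: 93.7
finger_force: 0.0
```

```bash
cat >> h.py <<'E'
def blocks(p,d,m,z0=30,z1=50,pale=True,amin=400):
    K,R,t=map(np.array,(m["K"],m["R"],m["t"])); v,u=np.mgrid[0:420,0:560]
    P=(np.stack([(u-K[0,2])/K[0,0],(v-K[1,2])/K[1,1],np.ones_like(u)],-1)*d[...,None]-t)@R
    msk=((P[...,2]>z0)&(P[...,2]<z1)&(d>0)).astype(np.uint8)
    if pale:
        h=cv2.cvtColor(p,cv2.COLOR_BGR2HSV); msk&=((h[...,0]>12)&(h[...,0]<40)).astype(np.uint8)
    n,l,s,c=cv2.connectedComponentsWithStats(cv2.morphologyEx(msk,cv2.MORPH_OPEN,np.ones((3,3))))
    for i in range(1,n):
        if s[i,4]>amin:
            q=P[l==i]; zt=np.median(q[:,2]); q=q[abs(q[:,2]-zt)<4]
            (cx,cy),(w,h2),a=cv2.minAreaRect(q[:,:2].astype(np.float32)); a=a if w>h2 else a+90
            a=(a+90)%180-90
            print("px",c[i].round(),"n",s[i,4],"centre",round(cx,1),round(cy,1),"top",zt.round(1),"size",round(max(w,h2),1),round(min(w,h2),1),"long axis deg",round(a,1))
E
python3 - <<'E'
from h import *
p,d,m=snap("wrist"); blocks(p,d,m); cv2.imwrite("pics/w4.png",p); print(manip.read_state()["eef_pos"])
E
```

```text
px [259. 177.] n 1887 centre 423.8 -318.5 top 40.0 size 59.6 45.1 long axis deg -5.7
px [336. 235.] n 1703 centre 512.6 -400.0 top 39.9 size 60.0 45.4 long axis deg 26.8
px [398. 365.] n 559 centre 590.3 -599.6 top 33.9 size 68.3 32.0 long axis deg -35.0
[ 447.90821776 -328.81071791  257.1532772 ]
```

View pics/w4.png

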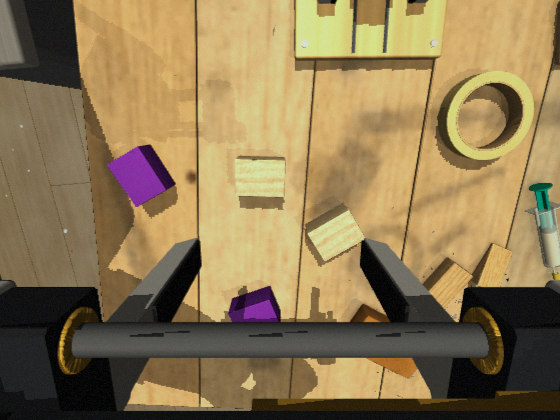

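The view shows piece B at (259,177), piece A at (336,235), and purple decoys at (141,175) and (254,302). I'll grasp B.

Call:
jog_arm(
  rows=[-1.2,0.5,-2.6,0,0,-0.015,0,-1.2,0.55,-2.6,0,0,0,0,0,0,-2.6,0,0,0,0,0,0,-2.6,0,0,0,0,0,0,-2.6,0,0,0,0,0,0,-2.6,0,0,0,0,0,0,-2.6,0,0,0,0,0,0,-2.6,0,0,0,0,0,0,-1.3,0,0,0,0,0,0,-0.5,0,0,0,0,0,0,0,0,0,0,0],
)

```text
clock: 15.05
eef_pos: [423.6, -318.1, 30.7]
eef_rot: [-3.14, -0.001, 1.473]
wrist_force: [0.6, 0.6, -0.2]
finger_gap: 94.0
finger_force: 0.0
```

Call:
jog_arm(
  rows=[0,0,0,0,0,0,1,0,0,0,0,0,0,1,0,0,0,0,0,0,1,0,0,0,0,0,0,1,0,0,0,0,0,0,1,0,0,0,0,0,0,1],
  newtons=25,
)

```text
clock: 15.55
eef_pos: [423.6, -319.4, 31.8]
eef_rot: [3.141, 0.0, 1.472]
wrist_force: [-0.0, 0.9, 3.3]
finger_gap: 59.5
finger_force: 25.0
```

Call:
jog_arm(
  rows=[0,0,2.4,0,0,0,1,0,0,2.4,0,0,0,1,0,0,2.4,0,0,0,1,0,0,2.4,0,0,0,1,0,0,2.4,0,0,0,1,1.3,2.96,0,0,0,0.014,1,1.3,2.96,0,0,0,0,1,1.3,2.96,0,0,0,0,1,1.3,2.96,0,0,0,0,1,1.3,2.96,0,0,0,0,1,1.3,2.96,0,0,0,0,1,1.3,2.96,0,0,0,0,1,1.3,2.96,0,0,0,0,1,1.3,2.96,0,0,0,0,1,1.3,2.96,0,0,0,0,1,1.3,2.96,0,0,0,0,1,1.3,2.96,0,0,0,0,1,0,0,0,0,0,0,1,0,0,0,0,0,0,1],
)

```text
clock: 17.13
eef_pos: [579.5, 37.1, 151.1]
eef_rot: [-3.141, 0.0, 1.488]
wrist_force: [-0.3, 0.1, -0.7]
finger_gap: 59.9
finger_force: 25.0
```

Call:
jog_arm(
  rows=[0,0,-2.2,0,0,0,1,0,0,-2.2,0,0,0,1,0,0,-2.2,0,0,0,1,0,0,-1.5,0,0,0,1,0,0,-0.8,0,0,0,1,0,0,-0.5,0,0,0,1,0,0,0,0,0,0,1,0,0,0,0,0,0,1],
)

```text
clock: 17.8
eef_pos: [579.8, 35.6, 58.2]
eef_rot: [3.141, -0.0, 1.485]
wrist_force: [-0.4, 0.9, -1.2]
finger_gap: 59.4
finger_force: 25.0
```

Call:
jog_arm(
  rows=[0,0,-0.5,0,0,0,1,0,0,-0.25,0,0,0,1,0,0,0,0,0,0,1],
)

```text
clock: 18.05
eef_pos: [579.7, 35.9, 50.0]
eef_rot: [3.141, -0.0, 1.486]
wrist_force: [-0.0, -0.1, -0.1]
finger_gap: 59.5
finger_force: 25.0
```

Call:
jog_arm(
  rows=[0,0,-0.1,0,0,0,1,0,0,0,0,0,0,1],
)

```text
clock: 18.22
eef_pos: [579.7, 35.9, 49.8]
eef_rot: [3.141, 0.0, 1.486]
wrist_force: [-3.2, 0.0, 7.7]
finger_gap: 59.8
finger_force: 25.0
```

Call:
jog_arm(
  rows=[0,0,0,0,0,0,0,0,0,0,0,0,0,0,0,0,0,0,0,0,0,0,0,2.5,0,0,0,0,0,0,2.5,0,0,0,0,0,0,2.5,0,0,0,0,0,0,2.5,0,0,0,0,-0.62,-3.05,0.8,0,0,0,0,-0.62,-3.05,0.8,0,0,0,0,-0.62,-3.05,0.8,0,0,0,0,-0.62,-3.05,0.8,0,0,0,0,-0.62,-3.05,0.8,0,0,0,0,-0.62,-3.05,0.8,0,0,0,0,-0.62,-3.05,0.8,0,0,0,0,-0.62,-3.05,0.8,0,0,0,0,-0.62,-3.05,0.8,0,0,0,0,-0.62,-3.05,0.8,0,0,0,0,-0.62,-3.05,0.8,0,0,0,0,-0.62,-3.05,0.8,0,0,0,0,-0.62,-3.05,0.8,0,0,0,0],
)

```text
clock: 19.88
eef_pos: [498.3, -362.0, 253.3]
eef_rot: [-3.142, -0.0, 1.486]
wrist_force: [0.6, -0.3, 0.6]
finger_gap: 93.8
finger_force: 0.0
```

Call:
jog_arm(
  rows=[0,0,0,0,0,0,0,0,0,0,0,0,0,0],
)

```text
clock: 20.05
eef_pos: [498.4, -361.7, 252.7]
eef_rot: [-3.142, -0.0, 1.484]
wrist_force: [-0.5, 0.8, 0.2]
finger_gap: 94.2
finger_force: 0.0
```

```bash
python3 - <<'E'
from h import *
p,d,m=snap("wrist"); blocks(p,d,m); print(manip.read_state()["eef_pos"])
p,d,m=snap("top"); blocks(p,d,m,amin=150); print(); blocks(p,d,m,50,66,amin=100); blocks(p,d,m,44,56,False,amin=300)
E
```

```text
px [294. 214.] n 1792 centre 512.7 -400.1 top 39.9 size 60.2 45.6 long axis deg 27.1
px [341. 313.] n 788 centre 571.7 -541.0 top 33.7 size 80.0 33.7 long axis deg -5.0
[ 498.77447301 -360.52148578  252.49841361]
px [424.  97.] n 258 centre 878.4 -568.9 top 40.5 size 78.8 50.1 long axis deg -67.3
px [372. 106.] n 330 centre 856.5 -391.3 top 35.6 size 74.4 51.0 long axis deg 73.1
px [434. 186.] n 405 centre 590.5 -584.7 top 34.9 size 84.0 59.0 long axis deg -33.8
px [ 34. 204.] n 228 centre 541.0 701.7 top 42.2 size 114.1 24.4 long axis deg -18.6

px [240. 191.] n 265 centre 578.2 34.9 top 58.5 size 59.9 44.6 long axis deg -4.7
px [139. 189.] n 490 centre 586.8 360.0 top 50.4 size 110.1 50.3 long axis deg -76.0
```

Call:
jog_arm(
  rows=[0.23,-0.66,-1.2,0,0,0.0927,0,0.23,-0.66,-1.2,0,0,0.0927,0,0.23,-0.66,-1.2,0,0,0.0927,0,0.23,-0.66,-1.2,0,0,0.0927,0,0.23,-0.66,-1.2,0,0,0.0927,0,0.24,-0.65,-1.2,0,0,0.0927,0,0,0,-2.4,0,0,0,0,0,0,-2.4,0,0,0,0,0,0,-2.4,0,0,0,0,0,0,-2.4,0,0,0,0,0,0,-2.4,0,0,0,0,0,0,-1.8,0,0,0,0,0,0,-0.8,0,0,0,0,0,0,-0.3,0,0,0,0,0,0,0,0,0,0,0],
)

```text
clock: 21.4
eef_pos: [513.2, -399.4, 32.0]
eef_rot: [-3.142, -0.0, 2.043]
wrist_force: [0.6, 0.7, 0.1]
finger_gap: 93.6
finger_force: 0.0
```

Call:
jog_arm(
  rows=[0,0,0,0,0,0,1,0,0,0,0,0,0,1,0,0,0,0,0,0,1,0,0,0,0,0,0,1,0,0,0,0,0,0,1,0,0,0,0,0,0,1],
)

```text
clock: 21.9
eef_pos: [512.9, -400.1, 32.2]
eef_rot: [3.141, 0.0, 2.042]
wrist_force: [-0.3, -0.3, 2.6]
finger_gap: 60.0
finger_force: 25.0
```

Call:
jog_arm(
  rows=[0,0,2.4,0,0,0,1,0,0,2.4,0,0,0,1,0,0,2.4,0,0,0,1,0,0,2.4,0,0,0,1,0,0,2.4,0,0,0,1,0.482,2.982,0,0,0,-0.0428,1,0.482,2.982,0,0,0,-0.0428,1,0.482,2.982,0,0,0,-0.0428,1,0.482,2.982,0,0,0,-0.0428,1,0.482,2.982,0,0,0,-0.0428,1,0.482,2.982,0,0,0,-0.0428,1,0.482,2.982,0,0,0,-0.0428,1,0.482,2.982,0,0,0,-0.0428,1,0.482,2.982,0,0,0,-0.0428,1,0.482,2.982,0,0,0,-0.0428,1,0.482,2.982,0,0,0,-0.0428,1,0.482,2.982,0,0,0,-0.0428,1,0.482,2.982,0,0,0,-0.0428,1,0,0,0,0,0,0,1,0,0,0,0,0,0,1],
)

```text
clock: 23.57
eef_pos: [575.5, -11.2, 151.9]
eef_rot: [-3.141, 0.0, 1.488]
wrist_force: [-0.5, -0.4, -1.2]
finger_gap: 59.7
finger_force: 25.0
```

Call:
jog_arm(
  rows=[0,0,-2.2,0,0,0,1,0,0,-2.2,0,0,0,1,0,0,-2.2,0,0,0,1,0,0,-1.5,0,0,0,1,0,0,-0.8,0,0,0,1,0,0,-0.6,0,0,0,1,0,0,-0.4,0,0,0,1,0,0,-0.25,0,0,0,1,0,0,0,0,0,0,1,0,0,0,0,0,0,1],
)

```text
clock: 24.4
eef_pos: [575.8, -12.5, 51.0]
eef_rot: [3.141, 0.0, 1.486]
wrist_force: [-0.2, -0.0, -0.9]
finger_gap: 59.6
finger_force: 25.0
```

Call:
jog_arm(
  rows=[0,0,-0.12,0,0,0,1,0,0,0,0,0,0,0,0,0,0,0,0,0,0,0,0,0,0,0,0,0,0,0,0,0,0,0,0,0,0,2.4,0,0,0,0,0,0,2.4,0,0,0,0,0,0,2.4,0,0,0,0,0,0,2.4,0,0,0,1,0,0,2.4,0,0,0,1,-0.23,-2.6,0,0,0,0,1,-0.23,-2.6,0,0,0,0,1,-0.23,-2.6,0,0,0,0,1,-0.23,-2.6,0,0,0,0,1,-0.23,-2.6,0,0,0,0,1,0,0,0,0,0,0,1],
)

```text
clock: 25.73
eef_pos: [563.4, -146.1, 169.2]
eef_rot: [-3.142, 0.001, 1.482]
wrist_force: [0.5, -0.9, 0.4]
finger_gap: 44.0
finger_force: 0.0
```

Call:
jog_arm(
  rows=[0,0,-2.4,0,0,0,1,0,0,-2.4,0,0,0,1,0,0,-2.4,0,0,0,1,0,0,-2.4,0,0,0,1,0,0,-1,0,0,0,1,0,0,0,0,0,0,1,0,0,0,0,0,0,1],
)

```text
clock: 26.32
eef_pos: [564.3, -142.2, 63.9]
eef_rot: [3.141, 0.0, 1.486]
wrist_force: [0.4, 0.4, 0.0]
finger_gap: 0.6
finger_force: 0.0
```

Call:
jog_arm(
  rows=[0.035,0.4,0,0,0,0,1,0.035,0.4,0,0,0,0,1,0.035,0.4,0,0,0,0,1,0.035,0.4,0,0,0,0,1,0.035,0.4,0,0,0,0,1,0.035,0.4,0,0,0,0,1,0.035,0.4,0,0,0,0,1,0.035,0.4,0,0,0,0,1,0.035,0.4,0,0,0,0,1,0.035,0.4,0,0,0,0,1,0.035,0.4,0,0,0,0,1,0.035,0.4,0,0,0,0,1,0,0,0,0,0,0,1],
)

```text
clock: 27.4
eef_pos: [568.2, -93.6, 63.1]
eef_rot: [-3.141, -0.0, 1.486]
wrist_force: [-0.7, -0.7, -0.8]
finger_gap: 0.5
finger_force: 0.0
```

```bash
python3 - <<'E'
from h import *
p,d,m=snap("wrist"); blocks(p,d,m,50,66,False)
cv2.imwrite("pics/w5.png",cv2.resize(p[:280,150:410],None,fx=2.14,fy=2.14,interpolation=cv2.INTER_CUBIC))
E
```

```text
px [282.  26.] n 6553 centre 579.2 25.4 top 57.9 size 60.0 23.0 long axis deg -5.5
px [282. 105.] n 10481 centre 576.7 -12.1 top 58.0 size 60.4 44.8 long axis deg -4.9
px [280. 212.] n 434 centre 571.1 -68.9 top 58.2 size 33.6 1.7 long axis deg -4.3
```

View pics/w5.png

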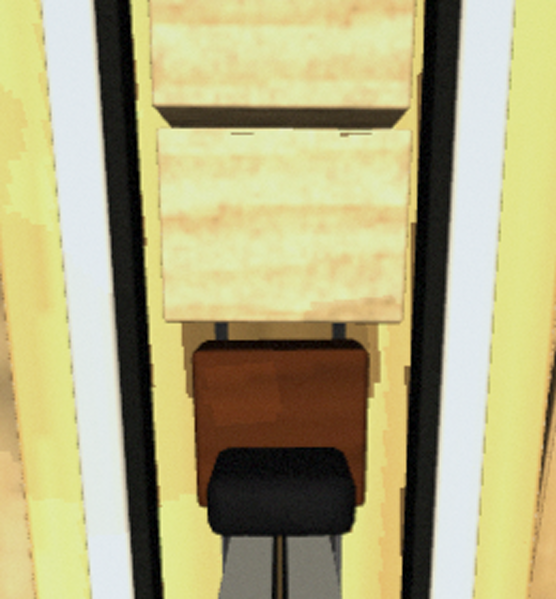

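The view shows both blocks between the open jaws with a small gap at row ~115. The fence is about to touch at row 335. I'll keep pushing, checking the force.

Call:
jog_arm(
  rows=[0.03,0.3,0,0,0,0,1,0.03,0.3,0,0,0,0,1,0.02,0.2,0,0,0,0,1,0.02,0.2,0,0,0,0,1,0,0,0,0,0,0,1],
)

```text
clock: 27.87
eef_pos: [569.0, -84.0, 63.1]
eef_rot: [-3.141, -0.0, 1.486]
wrist_force: [0.2, -0.9, -0.6]
finger_gap: 0.7
finger_force: 0.0
```

Call:
jog_arm(
  rows=[0.02,0.2,0,0,0,0,1,0,0,0,0,0,0,1],
)

```text
clock: 28.03
eef_pos: [569.3, -82.2, 63.2]
eef_rot: [-3.141, -0.0, 1.486]
wrist_force: [-1.3, -0.4, -0.5]
finger_gap: 0.4
finger_force: 0.4
```

Call:
jog_arm(
  rows=[0.02,0.2,0,0,0,0,1,0,0,0,0,0,0,1],
)

```text
clock: 28.2
eef_pos: [569.5, -80.2, 63.2]
eef_rot: [-3.141, -0.0, 1.486]
wrist_force: [0.0, -1.8, -1.3]
finger_gap: 0.7
finger_force: 0.7
```

Call:
jog_arm(
  rows=[0.02,0.2,0,0,0,0,1,0.02,0.2,0,0,0,0,1,0,0,0,0,0,0,1],
)

```text
clock: 28.45
eef_pos: [569.7, -78.5, 63.3]
eef_rot: [-3.141, 0.004, 1.486]
wrist_force: [-4.5, -18.9, -1.6]
finger_gap: 0.4
finger_force: 9.8
```

Call:
jog_arm(
  rows=[0.02,0.2,0,0,0,0,1,0,0,0,0,0,0,1],
)

```text
clock: 28.62
eef_pos: [569.7, -78.4, 63.3]
eef_rot: [-3.141, 0.006, 1.485]
wrist_force: [-7.2, -33.0, -1.0]
finger_gap: 0.3
finger_force: 16.5
```

```bash
python3 - <<'E'
from h import *
p,d,m=snap("wrist"); blocks(p,d,m,50,66,False)
s=manip.read_state();print(s["eef_pos"],s["wrist_force"])
E
```

```text
px [280.  81.] n 19584 centre 578.1 12.0 top 58.0 size 79.9 60.6 long axis deg 85.1
px [280. 214.] n 447 centre 571.9 -54.2 top 58.7 size 33.9 2.4 long axis deg -2.8
[569.71264756 -78.36232819  63.316858  ] [ -6.5498723  -32.09226082  -0.79694053]
```

The row is closed (33 N). Next is the dark block.

Call:
jog_arm(
  rows=[-0.1,-1.2,0,0,0,0,1,0,0,2.5,0,0,0,1,0,0,2.5,0,0,0,1,0,0,2.5,0,0,0,1,0,0,2.5,0,0,0,0,0,0,2.5,0,0,0,0,0.075,3.1,0.5,0,0,0,0,0.075,3.1,0.5,0,0,0,0,0.075,3.1,0.5,0,0,0,0,0.075,3.1,0.5,0,0,0,0,0.075,3.1,0.5,0,0,0,0,0.075,3.1,0.5,0,0,0,0,0.075,3.1,0.5,0,0,0,0,0.075,3.1,0.5,0,0,0,0,0.075,3.1,0.5,0,0,0,0,0.075,3.1,0.5,0,0,0,0,0.075,3.1,0.5,0,0,0,0,0.075,3.1,0.5,0,0,0,0,0.075,3.1,0.5,0,0,0,0,0.075,3.1,0.5,0,0,0,0],
)

```text
clock: 30.33
eef_pos: [579.3, 349.7, 258.8]
eef_rot: [3.141, -0.001, 1.486]
wrist_force: [0.6, 0.4, 0.3]
finger_gap: 93.9
finger_force: 0.0
```

Call:
jog_arm(
  rows=[0,0,0,0,0,0,0,0,0,0,0,0,0,0],
)

```text
clock: 30.5
eef_pos: [579.2, 349.2, 258.0]
eef_rot: [-3.142, -0.001, 1.488]
wrist_force: [0.2, -0.6, -0.2]
finger_gap: 93.8
finger_force: 0.0
```

```bash
python3 - <<'E'
from h import *
p,d,m=snap("wrist"); blocks(p,d,m,40,60,False); print(manip.read_state()["eef_pos"])
p,d,m=snap("top"); blocks(p,d,m,50,66,amin=100); blocks(p,d,m,30,50,amin=200)
E
```

```text
px [434. 126.] n 597 centre 761.6 402.7 top 53.8 size 58.8 26.6 long axis deg 85.1
px [287. 173.] n 3938 centre 589.3 362.0 top 50.0 size 110.2 50.0 long axis deg -76.3
px [538. 155.] n 677 centre 882.0 360.3 top 50.2 size 63.1 23.7 long axis deg 76.5
px [299. 386.] n 1045 centre 582.4 70.4 top 49.3 size 59.1 21.1 long axis deg -4.8
[579.44247156 347.97463043 257.91276187]
px [247. 191.] n 532 centre 576.1 15.2 top 58.7 size 90.0 60.0 long axis deg 86.0
px [424.  97.] n 252 centre 878.2 -569.2 top 40.2 size 77.8 49.9 long axis deg -67.2
px [372. 106.] n 309 centre 856.1 -390.6 top 35.5 size 74.8 51.0 long axis deg 73.6
px [431. 190.] n 488 centre 578.9 -576.5 top 34.8 size 110.4 58.8 long axis deg -34.8
px [ 34. 205.] n 257 centre 540.8 702.5 top 43.0 size 115.5 25.4 long axis deg -21.8
px [234. 207.] n 205 centre 529.1 60.5 top 37.1 size 128.1 19.4 long axis deg 85.5
```

Call:
jog_arm(
  rows=[0.33,0.44,-1.5,0,0,0.108,0,0.33,0.44,-1.5,0,0,0.108,0,0.33,0.44,-1.5,0,0,0.107,0,0,0,-2.6,0,0,0,0,0,0,-2.6,0,0,0,0,0,0,-2.6,0,0,0,0,0,0,-2.6,0,0,0,0,0,0,-2.6,0,0,0,0,0,0,-2.6,0,0,0,0,0,0,-1.8,0,0,0,0,0,0,-0.9,0,0,0,0,0,0,-0.2,0,0,0,0,0,0,0,0,0,0,0],
)

```text
clock: 31.68
eef_pos: [589.9, 360.2, 28.7]
eef_rot: [3.141, -0.0, 1.808]
wrist_force: [-0.2, 0.6, -0.2]
finger_gap: 94.5
finger_force: 0.0
```

Call:
jog_arm(
  rows=[0,0,0,0,0,0,1,0,0,0,0,0,0,1,0,0,0,0,0,0,1,0,0,0,0,0,0,1,0,0,0,0,0,0,1,0,0,0,0,0,0,1,0,0,0,0,0,0,1],
  newtons=35,
)

```text
clock: 32.27
eef_pos: [589.5, 360.8, 28.3]
eef_rot: [3.142, -0.0, 1.809]
wrist_force: [-0.2, -0.1, 0.8]
finger_gap: 50.9
finger_force: 0.4
```

Call:
jog_arm(
  rows=[0,0,2,0,0,0,1,0,0,2.4,0,0,0,1,0,0,2.4,0,0,0,1,0,0,2.4,0,0,0,1,0,0,2.4,0,0,0,1,0,0,2.4,0,0,0,1,0,0,2.4,0,0,0,1,0,0,0,0,0,0,1],
)

```text
clock: 32.93
eef_pos: [590.8, 361.5, 197.7]
eef_rot: [3.135, -0.002, 1.809]
wrist_force: [0.5, -0.0, -0.6]
finger_gap: 50.2
finger_force: 35.0
```

Call:
jog_arm(
  rows=[-0.092,-2.656,0,0,0,-0.025,1,-0.092,-2.656,0,0,0,-0.025,1,-0.092,-2.656,0,0,0,-0.025,1,-0.092,-2.656,0,0,0,-0.025,1,-0.092,-2.656,0,0,0,-0.025,1,-0.092,-2.656,0,0,0,-0.025,1,-0.092,-2.656,0,0,0,-0.025,1,-0.092,-2.656,0,0,0,-0.025,1,-0.092,-2.656,0,0,0,-0.025,1,-0.092,-2.656,0,0,0,-0.025,1,-0.092,-2.656,0,0,0,-0.025,1,-0.092,-2.656,0,0,0,-0.025,1,-0.092,-2.656,0,0,0,-0.024,1,0,0,0,0,0,0,1,0,0,0,0,0,0,1],
)

```text
clock: 34.18
eef_pos: [577.3, 14.6, 191.3]
eef_rot: [-3.14, -0.0, 1.483]
wrist_force: [0.3, 0.3, -1.0]
finger_gap: 50.1
finger_force: 35.0
```

Call:
jog_arm(
  rows=[0,0,-2.2,0,0,0,1,0,0,-2.2,0,0,0,1,0,0,-2.2,0,0,0,1,0,0,-1.6,0,0,0,1,0,0,-1,0,0,0,1,0,0,-0.6,0,0,0,1,0,0,0,0,0,0,1,0,0,0,0,0,0,1],
)

```text
clock: 34.85
eef_pos: [577.9, 15.8, 94.8]
eef_rot: [3.141, -0.0, 1.485]
wrist_force: [0.8, 0.8, -0.5]
finger_gap: 49.5
finger_force: 35.0
```

```bash
python3 - <<'E'
from h import *
p,d,m=snap("wrist"); cv2.imwrite("pics/w6.png",p)
E
```

```text
(no output)
```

View pics/w6.png

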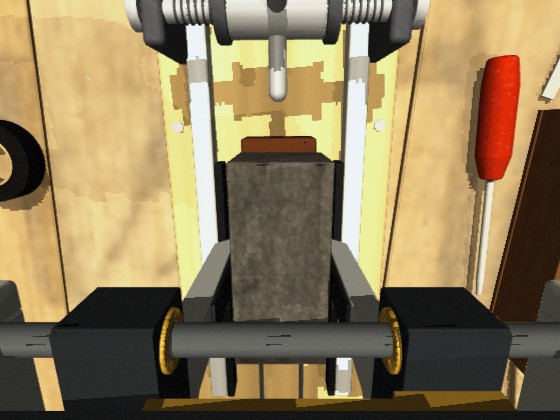

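The dark block is held level at (280,240), just over the row and short of the stop at (278,145). I'll lower it until it touches.

Call:
jog_arm(
  rows=[0,0,-0.4,0,0,0,1,0,0,-0.3,0,0,0,1,0,0,0,0,0,0,1],
)

```text
clock: 35.15
eef_pos: [577.4, 15.5, 86.9]
eef_rot: [-3.141, 0.0, 1.485]
wrist_force: [-0.8, -0.8, -2.3]
finger_gap: 49.8
finger_force: 35.0
```

Call:
jog_arm(
  rows=[0,0,-0.15,0,0,0,1,0,0,0,0,0,0,1],
)

```text
clock: 35.32
eef_pos: [577.7, 15.5, 86.4]
eef_rot: [3.141, -0.0, 1.485]
wrist_force: [-3.5, 0.8, 3.5]
finger_gap: 49.8
finger_force: 35.0
```

Call:
jog_arm(
  rows=[0,0,-0.05,0,0,0,1,0,0,0,0,0,0,1],
)

```text
clock: 35.48
eef_pos: [577.7, 15.5, 86.4]
eef_rot: [3.141, -0.0, 1.485]
wrist_force: [-4.5, 0.5, 10.1]
finger_gap: 49.7
finger_force: 35.0
```

Call:
jog_arm(
  rows=[0,0,0,0,0,0,0,0,0,0,0,0,0,0,0,0,0,0,0,0,0,0,0,0,0,0,0,0,0,0,2,0,0,0,0,0,0,2.4,0,0,0,0,0,0,2.4,0,0,0,0,0,0,2.4,0,0,0,0,0,0,2.4,0,0,0,1,0.215,2.5,0,0,0,0,1,0.215,2.5,0,0,0,0,1,0.215,2.5,0,0,0,0,1,0.215,2.5,0,0,0,0,1,0.215,2.5,0,0,0,0,1,0.215,2.5,0,0,0,0,1,0,0,0,0,0,0,1,0,0,0,0,0,0,1],
)

```text
clock: 36.9
eef_pos: [590.3, 166.3, 200.9]
eef_rot: [-3.141, 0.0, 1.486]
wrist_force: [-1.0, 0.2, -0.3]
finger_gap: 37.6
finger_force: 0.0
```

```bash
python3 - <<'E'
from h import *
p,d,m=snap("wrist"); blocks(p,d,m,98,116,False)
p,d,m=snap("top"); blocks(p,d,m,98,116,False,amin=100);blocks(p,d,m,50,66,False,amin=60)
print(manip.read_state()["eef_pos"])
E
```

```text
px [280. 314.] n 791 centre 582.4 67.7 top 107.4 size 49.1 10.6 long axis deg -4.7
px [281. 378.] n 2088 centre 576.7 -0.4 top 107.9 size 49.6 48.7 long axis deg -4.1
px [246. 190.] n 588 centre 576.1 15.2 top 108.7 size 109.9 49.9 long axis deg 85.0
px [ 48. 174.] n 178 centre 634.2 652.2 top 58.9 size 88.7 24.7 long axis deg -13.2
[590.48819262 164.82631879 201.12760655]
```

Call:
jog_arm(
  rows=[0,0,-2.4,0,0,0,1,0,0,-2.4,0,0,0,1,0,0,-2.4,0,0,0,1,0,0,-2.3,0,0,0,1,0,0,-0.6,0,0,0,1,0,0,0,0,0,0,1,0,0,0,0,0,0,1,-0.05,-0.55,0,0,0,0,1,-0.05,-0.55,0,0,0,0,1,-0.05,-0.55,0,0,0,0,1,-0.05,-0.55,0,0,0,0,1,-0.05,-0.55,0,0,0,0,1,-0.05,-0.55,0,0,0,0,1,-0.05,-0.55,0,0,0,0,1,-0.05,-0.55,0,0,0,0,1,0,0,0,0,0,0,1],
)

```text
clock: 38.33
eef_pos: [586.9, 120.3, 101.4]
eef_rot: [3.14, 0.0, 1.484]
wrist_force: [-0.6, -0.9, 4.2]
finger_gap: 0.2
finger_force: 1.8
```

Call:
jog_arm(
  rows=[0,0,2,0,0,0,1,0,0,2,0,0,0,1,0,0,2,0,0,0,1,0.15,1.7,0,0,0,0,1,0.15,1.7,0,0,0,0,1,0.15,1.7,0,0,0,0,1,0.15,1.7,0,0,0,0,1,0,0,-2,0,0,0,1,0,0,-2,0,0,0,1,0,0,-2,0,0,0,1,0,0,0,0,0,0,1],
)

```text
clock: 39.25
eef_pos: [590.8, 188.8, 96.5]
eef_rot: [-3.136, 0.002, 1.485]
wrist_force: [-0.9, -0.0, -0.9]
finger_gap: 0.3
finger_force: 0.0
```

Call:
jog_arm(
  rows=[-0.06,-0.67,0,0,0,0,1,-0.06,-0.67,0,0,0,0,1,-0.06,-0.67,0,0,0,0,1,-0.06,-0.67,0,0,0,0,1,-0.06,-0.67,0,0,0,0,1,-0.06,-0.67,0,0,0,0,1,-0.06,-0.67,0,0,0,0,1,-0.06,-0.67,0,0,0,0,1,-0.06,-0.67,0,0,0,0,1,-0.06,-0.67,0,0,0,0,1,0,0,0,0,0,0,1],
)

```text
clock: 40.17
eef_pos: [586.8, 120.9, 101.2]
eef_rot: [3.14, 0.0, 1.484]
wrist_force: [-1.6, -0.9, 3.6]
finger_gap: 0.4
finger_force: 1.4
```

Two pushes are done, at about 155°. Now the next two.

Call:
jog_arm(
  rows=[0,0,2,0,0,0,1,0,0,2,0,0,0,1,0,0,2,0,0,0,1,0.15,1.7,0,0,0,0,1,0.15,1.7,0,0,0,0,1,0.15,1.7,0,0,0,0,1,0.15,1.7,0,0,0,0,1,0,0,-2,0,0,0,1,0,0,-2,0,0,0,1,0,0,-2,0,0,0,1,0,0,0,0,0,0,1],
)

```text
clock: 41.08
eef_pos: [590.8, 189.7, 96.5]
eef_rot: [-3.136, 0.003, 1.485]
wrist_force: [-1.1, 1.1, -0.2]
finger_gap: -0.0
finger_force: 0.0
```

Call:
jog_arm(
  rows=[-0.06,-0.67,0,0,0,0,1,-0.06,-0.67,0,0,0,0,1,-0.06,-0.67,0,0,0,0,1,-0.06,-0.67,0,0,0,0,1,-0.06,-0.67,0,0,0,0,1,-0.06,-0.67,0,0,0,0,1,-0.06,-0.67,0,0,0,0,1,-0.06,-0.67,0,0,0,0,1,-0.06,-0.67,0,0,0,0,1,-0.06,-0.67,0,0,0,0,1,0,0,0,0,0,0,1],
)

```text
clock: 42.0
eef_pos: [586.8, 122.0, 101.3]
eef_rot: [3.14, 0.0, 1.484]
wrist_force: [-0.8, -0.8, 3.5]
finger_gap: 0.1
finger_force: 1.4
```

Call:
jog_arm(
  rows=[0,0,2,0,0,0,1,0,0,2,0,0,0,1,0,0,2,0,0,0,1,0.15,1.7,0,0,0,0,1,0.15,1.7,0,0,0,0,1,0.15,1.7,0,0,0,0,1,0.15,1.7,0,0,0,0,1,0,0,-2,0,0,0,1,0,0,-2,0,0,0,1,0,0,-2,0,0,0,1,0,0,0,0,0,0,1],
)

```text
clock: 42.92
eef_pos: [590.9, 190.7, 96.6]
eef_rot: [-3.136, 0.002, 1.484]
wrist_force: [-0.2, -0.2, -1.2]
finger_gap: 0.6
finger_force: 0.0
```

Call:
jog_arm(
  rows=[-0.06,-0.67,0,0,0,0,1,-0.06,-0.67,0,0,0,0,1,-0.06,-0.67,0,0,0,0,1,-0.06,-0.67,0,0,0,0,1,-0.06,-0.67,0,0,0,0,1,-0.06,-0.67,0,0,0,0,1,-0.06,-0.67,0,0,0,0,1,-0.06,-0.67,0,0,0,0,1,-0.06,-0.67,0,0,0,0,1,-0.06,-0.67,0,0,0,0,1,0,0,0,0,0,0,1],
)

```text
clock: 43.83
eef_pos: [586.8, 123.1, 101.5]
eef_rot: [3.14, 0.0, 1.484]
wrist_force: [-0.6, -0.4, 4.1]
finger_gap: 0.3
finger_force: 1.5
```

Call:
jog_arm(
  rows=[0,0,2,0,0,0,1,0,0,2,0,0,0,1,0,0,2,0,0,0,1,0.15,1.7,0,0,0,0,1,0.15,1.7,0,0,0,0,1,0.15,1.7,0,0,0,0,1,0.15,1.7,0,0,0,0,1,0,0,-2,0,0,0,1,0,0,-2,0,0,0,1,0,0,-2,0,0,0,1,0,0,0,0,0,0,1],
)

```text
clock: 44.75
eef_pos: [591.0, 191.7, 96.8]
eef_rot: [-3.137, 0.002, 1.484]
wrist_force: [-0.4, -0.1, -1.2]
finger_gap: 0.3
finger_force: 0.0
```

Call:
jog_arm(
  rows=[-0.05,-0.6,0,0,0,0,1,-0.05,-0.6,0,0,0,0,1,-0.05,-0.6,0,0,0,0,1,-0.03,-0.4,0,0,0,0,1,-0.03,-0.3,0,0,0,0,1,0,0,0,0,0,0,1],
)

```text
clock: 45.25
eef_pos: [591.3, 167.1, 102.5]
eef_rot: [3.138, -0.002, 1.484]
wrist_force: [-1.1, 3.6, 2.0]
finger_gap: 0.6
finger_force: 1.3
```

Call:
jog_arm(
  rows=[-0.02,-0.2,0,0,0,0,1,-0.02,-0.2,0,0,0,0,1,0,0,0,0,0,0,1],
)

```text
clock: 45.5
eef_pos: [590.5, 163.4, 101.4]
eef_rot: [3.14, -0.001, 1.484]
wrist_force: [1.0, 3.3, 2.5]
finger_gap: 0.6
finger_force: 1.7
```

Call:
jog_arm(
  rows=[-0.02,-0.2,0,0,0,0,1,0,0,0,0,0,0,1],
)

```text
clock: 45.67
eef_pos: [590.1, 161.5, 101.0]
eef_rot: [3.141, -0.001, 1.485]
wrist_force: [1.3, 4.3, 3.8]
finger_gap: 0.5
finger_force: 2.0
```

Call:
jog_arm(
  rows=[-0.02,-0.2,0,0,0,0,1,0,0,0,0,0,0,1],
)

```text
clock: 45.83
eef_pos: [590.0, 160.9, 101.0]
eef_rot: [3.14, -0.003, 1.485]
wrist_force: [0.0, 13.0, 4.2]
finger_gap: 0.4
finger_force: 6.4
```

Call:
jog_arm(
  rows=[-0.02,-0.2,0,0,0,0,1,0,0,0,0,0,0,1],
)

```text
clock: 46.0
eef_pos: [589.9, 160.5, 101.2]
eef_rot: [3.139, -0.005, 1.485]
wrist_force: [2.9, 23.8, 2.7]
finger_gap: 0.7
finger_force: 11.8
```

Call:
jog_arm(
  rows=[-0.01,-0.1,0,0,0,0,1,0,0,0,0,0,0,1],
)

```text
clock: 46.17
eef_pos: [589.9, 160.3, 101.2]
eef_rot: [3.139, -0.007, 1.486]
wrist_force: [4.2, 28.4, 2.4]
finger_gap: 0.5
finger_force: 14.4
```

Call:
jog_arm(
  rows=[0.13,1.5,0,0,0,0,1,0,0,2.4,0,0,0,1,0,0,2.4,0,0,0,1,0,0,2.4,0,0,0,1,0,0,2.4,0,0,0,1,0,0,2.4,0,0,0,1,0,0,2.4,0,0,0,1,0,0,2.4,0,0,0,1,-0.17,-2.2,0.8,0,0,0,1,-0.17,-2.2,0.8,0,0,0,1,-0.17,-2.2,0.8,0,0,0,1,-0.17,-2.2,0.8,0,0,0,1,-0.17,-2.2,0.8,0,0,0,1,-0.17,-2.2,0.8,0,0,0,1,-0.17,-2.2,0.8,0,0,0,1,-0.17,-2.2,0.8,0,0,0,1,-0.17,-2.2,0.8,0,0,0,1,0,0,0,0,0,0,1,0,0,0,0,0,0,1],
)

```text
clock: 47.75
eef_pos: [575.2, -27.4, 340.3]
eef_rot: [-3.141, 0.001, 1.483]
wrist_force: [0.7, 0.5, 0.5]
finger_gap: 0.4
finger_force: 0.0
```

```bash
python3 - <<'E'
from h import *
p,d,m=snap("wrist"); blocks(p,d,m,50,66,False,200); blocks(p,d,m,100,114,False,200)
cv2.imwrite("pics/w7.png",cv2.resize(p[:280,150:410],None,fx=2.14,fy=2.14,interpolation=cv2.INTER_CUBIC))
E
```

```text
px [462. 151.] n 2447 centre 825.2 -25.6 top 55.5 size 200.5 112.0 long axis deg 82.1
px [465. 270.] n 248 centre 842.5 -197.2 top 58.3 size 56.0 16.0 long axis deg 56.2
px [279. 144.] n 3749 centre 578.0 17.3 top 108.0 size 109.4 50.0 long axis deg 85.0
px [484. 284.] n 302 centre 841.5 -197.4 top 107.1 size 57.8 17.2 long axis deg 58.0
```

View pics/w7.png

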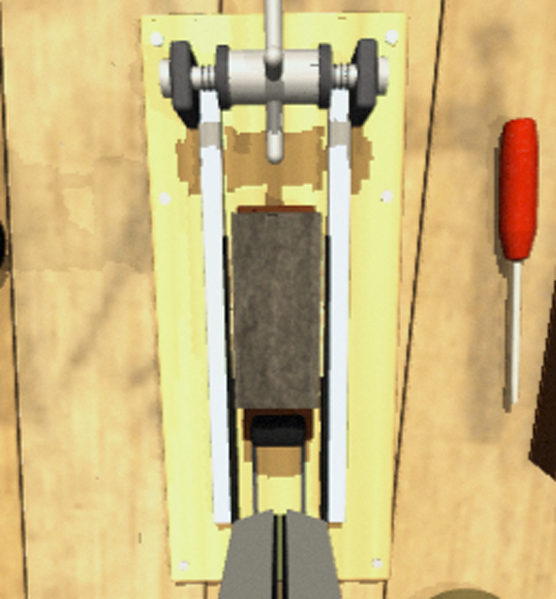

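The view shows one spoke pointing at the camera (upright) and the jaws closed on the row. The dark block lies square on top at (277,310), level at 108 mm, and the fence is tight behind the row. I'm handing in.

```bash
python3 -c "
from cell import manip
print(manip.sign_off())"
```

```text
the job is handed in; nothing more can be done
None
```

I handed the job in after about 48 s: both pine blocks (only two were there) sit in a closed row against the stop with the fence tight, the dark block lies on top, and the turnbuckle was wound to its end stop last; sign-off returned no verdict.

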